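# Put the rebuilt loader valve into float

## Task

On the steel test plate stand three hydraulic valves, each with a hand lever. Take the one whose lever has a T-shaped crossbar handle and push that lever away from the robot, towards the long steel barrel on its valve, past its stiff detent, until it drops into the float notch at the far end of its travel and stays there by itself. Leave the other two levers where they are.

Things in the scene. Friction and masses are not known exactly. Their poses are not given: they have to be found in the camera images.
- float_lever (a joint): Angle (rad) of the T-handle lever. 0: near end, leaning 0.20 back (against the push); grows as the handle is pushed away; upright at 0.20. Starts at 0 to 0.12; friction (1 N at the handle) holds it where left. From about 0.21 the detent resists, up to 11 N at the handle near 0.26, easing to none at 0.44; past 0.48 it pulls the lever by itself into the float notch at 0.60, also the solid stop.
- float_grip (a point): Centre of the black T crossbar (round, 18 mm thick, 60 mm long, level) on the tip of the lever to push, 130 mm from its level pivot (87 mm above the table). Moves and turns with the lever: y axis along the crossbar, x axis the way to push, dipping by the joint value. Its valve has a long steel barrel at the far end. Valve tops and cheeks stay below 105 mm. Three valves side by side, 88 mm apart, in any order.
- ball_grip (a point): Centre of the black ball knob (34 mm diameter) of a bystander lever, about 215 mm above the table; this lever is held by friction only and moves easily. Not to be moved.
- stick_grip (a point): Point on the axis of the slim tapered black grip (60 mm long, up to 28 mm diameter; it goes on 20 mm above this point and 40 mm below) of the other bystander lever, about 215 mm above the table; held by friction only and moves easily. Not to be moved.

How it is judged:
By the outcome, as a careful person would: the job done as asked, in the order asked, and still so for the second after the job is handed in, with the robot touching nothing.
It also fails if it takes over 24 s, if anything falls off the work surface, if the arm or the gripper's body presses on something with over 40 N, if the wrist force passes 120 N, or if a joint passes its speed limit or range.

## Robot

A 6-joint arm with a two-finger parallel gripper is mounted at the origin on the work surface. World frame = base frame: x ahead of the robot, y to its left, z up, the work surface at z = 0. Lengths are in mm, angles in rad, forces in N, time in s.
With the tool pointing down it reaches from about 350 to 875 mm from the base axis. Payload 15.5 kg.
Tool frame: the origin (TCP) lies between the finger pads; the fingertips stand 25 mm ahead of it and the grasp point (between the pads) lies 6 mm ahead of it (arm.tip_extent is the distance from the TCP to the fingertips, in mm); z points along the fingers, y is the line along which they close (so a half turn about z gives the same grasp; the last joint's range is limited). The gripper opens to 85 mm and grips with 20 to 120 N. Pads are 22 mm wide; open, the fingers measure 114 mm over their backs; the gripper's body (76 mm by 85 mm) begins 54 mm behind the grasp point. The pads swing forward as they close: fully open they stand 13 mm farther back than shut.
Start: joints at [1.022, 0.494, 1.345, -0, 1.302, -0.096], TCP at [273.986, 561.746, 256.277] pointing down, gripper open.
Joint ranges: [-2.91, 2.91], [-0.82, 2.16], [0.22, 2.67], [-1.22, 4.37], [0.12, 2.79], [-3.08, 3.08]. Speed limits (rad/s): [1.89, 1.89, 2.57, 3.01, 3.01, 3.01].

## Interface

Orientations are given as a unit quaternion [x, y, z, w].
In Python, from rig import arm gives the robot as it stands.
- The arm moves only by the shell command python3 -m inch 'ROWS'. ROWS is JSON, a list of rows, each a list of 7 numbers: the turn, a rotation vector about the tool's x, y, z in rad, then the shift along the tool's x, y, z in mm, then the finger opening in mm, from 0 to 85.4. In form: [[ax, ay, az, tx, ty, tz, gripper], ...]. A call has 1 to 5 rows; each row is the pose to reach, as a shift and turn from the pose commanded when the call began, along the tool's axes at that moment; what a row does not reach only later rows make up. A row lasts 1/10 s, in which the tool goes at most 50 mm and 8.59 degrees, less where a joint would pass 70% of its speed; a pose out of reach is approached as far as the arm can. A call with a gripper value outside its range is refused whole. The fingers move at their own pace and stop on an object; the grip force is fixed at half the most. Time passes only in rows, so rows that repeat a pose let the fingers close. It gives the time, the measured TCP pose, the force, the opening and the grip force at its end, in the units of the state.
- arm.get_state(): the state, without advancing time (a new reading comes with each control period).
- arm.read_camera(name): name is "scene" or "top" or "wrist"; returns a dict with "frame" (480x640x3 uint8, blue, green, red), "fov_y" (degrees; the focal length in pixels is half the picture's height over the tangent of half this angle, whatever the lens; pixels are square), "cx", "cy" (the principal point, pixels), "origin" and "orientation" of the camera in the world; the wrist camera has in their place "T_tool_cam" (4x4, takes a point from camera to tool coordinates, whose origin is the TCP and whose axes are the flange's). Camera axes: x right, y down, z forward; pixel columns grow to the right and rows downward; lengths in mm; the calibration is good to about 2 mm. The wrist camera is an equidistant fisheye: a pixel r from the principal point sees the ray r / f radians off the axis. A picture is of the moment at which its call begins: read the wrist's pose just before it. There is no depth.
- arm.close_job(): hands the job in; it is judged then, once.
Trained networks look in the newest picture that a camera, given by its name, has taken for a name from the list of things; names that differ only in an ending like _2 or _b are one class to them, and where a whole thing is asked for, a point or a joint stands for the part that bears it (a point fixed in the world has none). Each returns a list of dicts, best first, with "confidence" (0 to 1); they miss things now and then, are a little off and sometimes report something else, mostly with a low value. They report only what shows in the picture. A call takes as long as a camera call.
- arm.boxes_of(camera, query): "rect" ([centre column, centre row, width, height] in pixels, round what is visible of it).
The state is a dict: "time": time; "joints": joint angles; "joint_vel": joint speeds; "joint_efforts": joint torques, N m; "eef_pos": TCP position; "orientation": TCP orientation; "contact_force": force on the tool from outside, world axes, zero at the start; "ft_torque": the same for the moment, N m; "opening": finger opening in mm; "finger_force": force on a finger pad.
Only numpy, scipy, OpenCV 4.12 (cv2) and the standard library are available. Lean on these libraries where they do the work, as an engineer would, in place of code of your own. Each camera call takes 0.05 s, during which the arm holds its last target. There are 200 camera calls.

## Working session

There is one attempt and no reset: what is moved stays moved. The work goes in short steps, Python scripts to look and compute and a shell command to move; the robot and the scene stay as the last step left them, time stands still between calls to the robot, and variables do not carry over. Pictures are saved under pics/ and viewed, at most 10 in all, crops included, and the job is handed in when it is done.

```bash
ls; mkdir -p pics; python3 - <<'E'
from rig import arm
import cv2
s=arm.get_state();print(s)
for c in("scene","top"):
    d=arm.read_camera(c);cv2.imwrite(f"pics/{c}0.png",d["frame"])
    print(c,{k:d[k] for k in d if k!="frame"})
    for q in("float_grip","ball_grip","stick_grip","float_lever"):
        print(q,arm.boxes_of(c,q)[:3])
E
```

```text
pics
{'time': 0.0, 'joints': array([ 1.02146818e+00,  4.94191933e-01,  1.34614996e+00, -1.41023922e-05,
        1.30248491e+00, -9.54819972e-02]), 'joint_vel': array([-0.00023701,  0.00055193, -0.00023512,  0.00037791, -0.00141234,
       -0.00135178]), 'joint_efforts': array([ 2.45729134e-03, -8.82137275e+01, -3.83886766e+01,  2.76162410e-05,
        9.30244918e-03,  1.09980411e-05]), 'eef_pos': array([273.83103896, 561.44707093, 255.68841105]), 'orientation': array([ 2.24978680e-01,  9.74363491e-01, -5.87435528e-04, -1.89072121e-04]), 'contact_force': array([ 0.35437047, -0.34332266,  0.27399489]), 'ft_torque': array([ 0.064078  , -0.0255019 , -0.00893843]), 'finger_force': 0.0, 'opening': 85.27097441034805}
scene {'fov_y': 46.7891249198477, 'cx': 309.64681870933106, 'cy': 231.24631584698636, 'origin': array([976.38950127, 333.07076276, 615.76616248]), 'orientation': array([ 0.43635639,  0.78711016, -0.38386054, -0.2066441 ])}
float_grip [{'rect': [286.4, 255.3, 49.2, 99.1], 'confidence': 0.62}]
ball_grip [{'rect': [228.1, 232.2, 28.1, 93.5], 'confidence': 0.64}]
stick_grip [{'rect': [174.4, 208.8, 24.8, 94.8], 'confidence': 0.64}]
float_lever [{'rect': [285.8, 254.9, 48.9, 100.1], 'confidence': 0.9}]
top {'fov_y': 44.19690540203243, 'cx': 313.89179651492094, 'cy': 244.80130754404118, 'origin': array([485.86692053,  34.41343421, 908.59193103]), 'orientation': array([ 0.70885708, -0.7035063 ,  0.03196548, -0.03973344])}
float_grip [{'rect': [330.0, 254.2, 51.6, 16.3], 'confidence': 0.87}]
ball_grip [{'rect': [403.1, 254.2, 27.9, 32.1], 'confidence': 0.86}]
stick_grip [{'rect': [474.3, 256.4, 39.6, 23.7], 'confidence': 0.92}]
float_lever [{'rect': [332.3, 256.1, 51.8, 19.7], 'confidence': 0.86}, {'rect': [475.4, 258.3, 42.5, 24.4], 'confidence': 0.62}]
```

View pics/scene0.png

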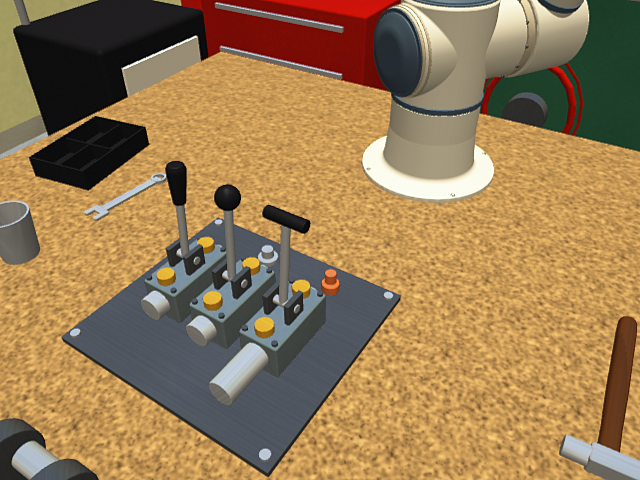

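View pics/top0.png

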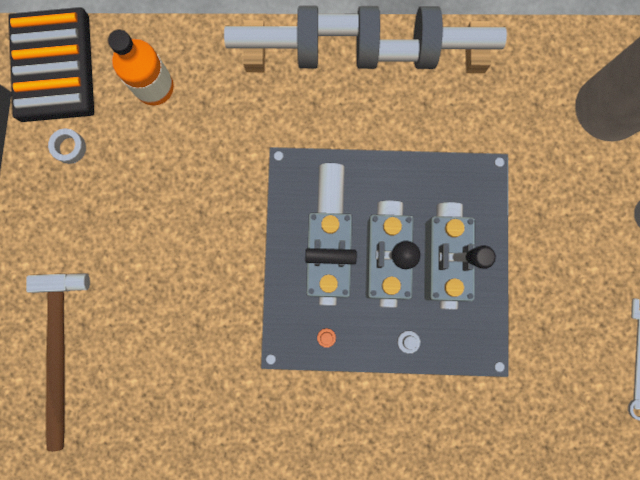

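The scene view has the T crossbar at (286,219), with the ball and stick levers to its left. The top view has it at (331,256), with the barrel going up the picture to (331,165). The other two levers stand to its right.

```bash
cat >h.py <<'E'
from rig import arm
import numpy as np
from scipy.spatial.transform import Rotation as R
def ray(d,u,v):
    f=240/np.tan(np.radians(d["fov_y"]/2))
    w=R.from_quat(d["orientation"]).apply([(u-d["cx"])/f,(v-d["cy"])/f,1]);return np.array(d["origin"]),w
def atz(d,u,v,z):
    o,w=ray(d,u,v);return o+w*(z-o[2])/w[2]
def tri(*rs):
    A=sum(np.eye(3)-np.outer(w,w)/(w@w) for o,w in rs);b=sum((np.eye(3)-np.outer(w,w)/(w@w))@o for o,w in rs)
    return np.linalg.solve(A,b)
E
python3 - <<'E'
from h import *
s=arm.read_camera("scene");t=arm.read_camera("top")
print("T",tri(ray(s,286,219),ray(t,331,256)))
print("ball",tri(ray(s,228,197.5),ray(t,405.5,255)))
print("stick top",tri(ray(s,176,165),ray(t,484,257)))
for p in[(306,256),(356,257)]:print("bar end",atz(t,*p,215))
for p in[(331,165),(329,305)]:print("axis z~40",atz(t,*p,45))
for p in[(269,148),(507,154),(264,369),(507,376)]:print("plate",atz(t,*p,8))
for p in[(330,224),(328,284)]:print("caps",atz(t,*p,90))
st=arm.get_state();print(st["eef_pos"],R.from_quat(st["orientation"]).as_matrix().round(3))
E
```

```text
T [543.51693252  21.8805634  214.36763934]
ball [545.2739997  -65.63024023 215.02517918]
stick top [ 542.22213562 -152.68260082  233.5051383 ]
bar end [543.12283478  51.51502788 215.        ]
bar end [542.36869163  -7.31496197 215.        ]
axis z~40 [693.32565902  19.77064307  45.        ]
axis z~40 [485.96524723  21.6015045   45.        ]
plate [728.6836145  115.90436803   8.        ]
plate [ 721.11583749 -253.56901232    8.        ]
plate [389.6221588 118.0526358   8.       ]
plate [ 382.69433346 -245.15414863    8.        ]
caps [598.52190136  21.4946726   90.        ]
caps [514.83016344  23.81078936  90.        ]
[273.95446843 561.7524298  256.26609453] [[-0.899  0.438 -0.   ]
 [ 0.438  0.899 -0.   ]
 [-0.    -0.    -1.   ]]
```

```bash
python3 -m inch '[[0,0,-0.09,-33,-31,0,0],[0,0,-0.18,-66,-62,0,0],[0,0,-0.27,-99,-92,0,0],[0,0,-0.36,-132,-123,0,0],[0,0,-0.453,-165,-154,0,0]]'; python3 -c "
from h import *
s=arm.get_state();print(s['time'],s['eef_pos'],arm.tip_extent,R.from_quat(s['orientation']).as_matrix().round(3))"
```

```text
time: 1.1
eef_pos: [355.1, 349.4, 256.4]
orientation: [-0.002, 1.0, 0.0, 0.0]
contact_force: [0.9, 0.8, -0.7]
opening: 12.5
finger_force: 0.0
1.1 [355.06873336 349.40274615 256.40141999] 25.0 [[-1.    -0.003  0.   ]
 [-0.003  1.     0.   ]
 [-0.     0.    -1.   ]]
```

```bash
python3 -m inch '[[0,0,0,-17,-45,0,0],[0,0,0,-34,-90,0,0],[0,0,0,-51,-135,0,0],[0,0,0,-68,-180,0,0],[0,0,0,-85,-225,0,0]]'; python3 -m inch '[[0,0,0,-15,-40,0,0],[0,0,0,-30,-80,0,0],[0,0,0,-40,-102,0,0],[0,0,0,-40,-102,15,0],[0,0,0,-40,-102,31,0]]'; python3 -m inch '[[0,0,0,0,0,0,0],[0,0,0,0,0,0,0]]'; python3 - <<'E'
from h import *;import cv2
d=arm.read_camera("scene")["frame"]
cv2.imwrite("pics/s1.png",cv2.resize(d[100:400,130:530],None,fx=2,fy=2))
E
```

```text
time: 1.6
eef_pos: [440.0, 124.1, 256.5]
orientation: [0.0, 1.0, 0.0, 0.0]
contact_force: [0.8, 0.2, -1.0]
opening: 0.1
finger_force: 0.0
time: 2.1
eef_pos: [480.2, 22.9, 225.3]
orientation: [0.001, 1.0, -0.0, 0.001]
contact_force: [-0.3, 0.4, -0.3]
opening: 0.2
finger_force: 0.0
time: 2.3
eef_pos: [479.5, 24.0, 225.6]
orientation: [0.0, 1.0, 0.0, -0.0]
contact_force: [-0.5, -0.9, 0.7]
opening: 0.1
finger_force: 0.0
```

View pics/s1.png

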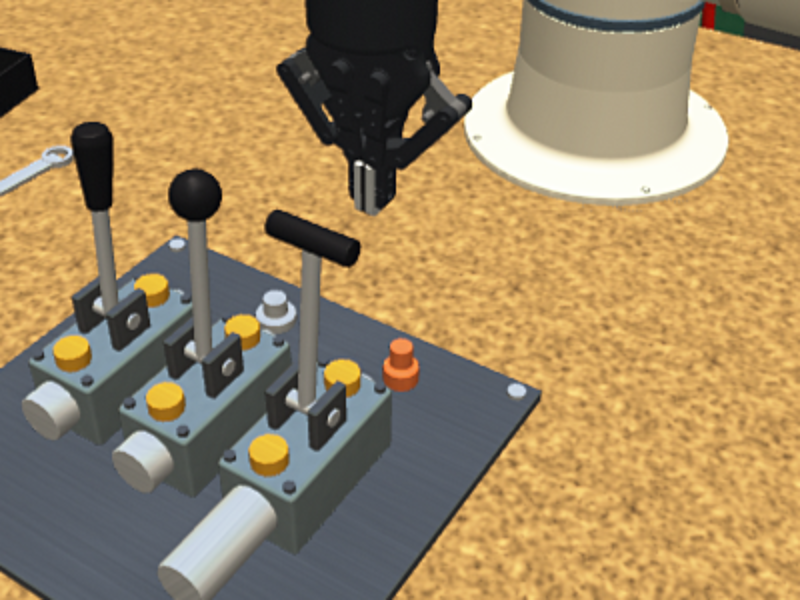

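The closed fingers, at crop (370,200), stand behind the middle of the crossbar at (312,238), and the neighbouring levers are clear. Now I push.

```bash
python3 -m inch '[[0,0,0,-12,0,0,0],[0,0,0,-24,0,0,0],[0,0,0,-36,0,0,0],[0,0,0,-48,0,0,0],[0,0,0,-56,0,0,0]]'; python3 -m inch '[[0,0,0,-7,0,0,0],[0,0,0,-14,0,0,0],[0,0,0,-21,0,0,0],[0,0,0,-28,0,0,0]]'
```

```text
time: 2.85
eef_pos: [536.8, 23.9, 225.2]
orientation: [0.0, 1.0, -0.0, 0.0]
contact_force: [-1.0, 0.3, 0.5]
opening: -0.4
finger_force: 0.7
time: 3.25
eef_pos: [562.5, 23.7, 224.6]
orientation: [0.0, 1.0, -0.0, -0.002]
contact_force: [-6.5, -1.1, -3.0]
opening: 0.1
finger_force: 2.9
```

```bash
python3 -m inch '[[0,0,0,-6,0,0,0],[0,0,0,-12,0,0,0],[0,0,0,-18,0,0,0],[0,0,0,-18,0,0,0]]'; python3 - <<'E'
from h import *;import cv2
d=arm.read_camera("scene")["frame"]
cv2.imwrite("pics/s2.png",cv2.resize(d[100:400,130:530],None,fx=2,fy=2))
E
```

```text
time: 3.65
eef_pos: [582.6, 23.8, 225.4]
orientation: [0.0, 1.0, -0.0, 0.001]
contact_force: [1.0, 0.4, 1.2]
opening: -0.3
finger_force: 0.0
```

View pics/s2.png

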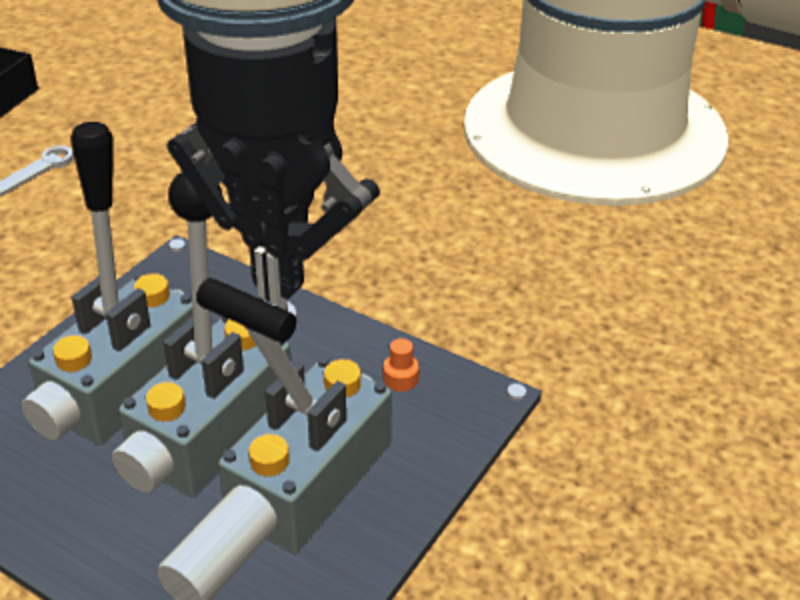

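The lever has tipped well forward with the crossbar at crop (246,308), and the force has dropped to zero, so it snapped over. I'll back off and measure.

```bash
python3 -m inch '[[0,0,0,20,0,0,0],[0,0,0,50,0,0,0],[0,0,0,90,0,0,0],[0,0,0,120,0,-20,0],[0,0,0,130,0,-50,0]]'; python3 -m inch '[[0,0,0,0,0,0,0],[0,0,0,0,0,0,0]]'; python3 - <<'E'
from h import *;import cv2
s=arm.read_camera("scene");t=arm.read_camera("top")
cv2.imwrite("pics/s3.png",np.hstack([cv2.resize(s["frame"][130:330,130:330],(400,400)),cv2.resize(t["frame"][150:350,300:500],(400,400))]))
for q in("float_grip","ball_grip","stick_grip"):print(q,arm.boxes_of("scene",q)[:1],arm.boxes_of("top",q)[:1])
E
```

```text
time: 4.2
eef_pos: [447.5, 24.2, 274.6]
orientation: [0.0, 1.0, 0.0, -0.002]
contact_force: [0.9, 0.0, 0.5]
opening: 0.1
finger_force: 0.0
time: 4.4
eef_pos: [451.8, 23.9, 275.9]
orientation: [0.0, 1.0, -0.0, 0.001]
contact_force: [0.7, 0.2, -1.1]
opening: -0.0
finger_force: 0.0
float_grip [{'rect': [257.8, 274.4, 58.4, 65.9], 'confidence': 0.67}] [{'rect': [331.2, 224.2, 56.4, 60.5], 'confidence': 0.86}]
ball_grip [{'rect': [227.2, 231.8, 30.7, 91.1], 'confidence': 0.74}] []
stick_grip [{'rect': [176.9, 207.0, 21.2, 93.2], 'confidence': 0.86}] [{'rect': [473.0, 257.4, 39.3, 20.3], 'confidence': 0.83}]
```

View pics/s3.png

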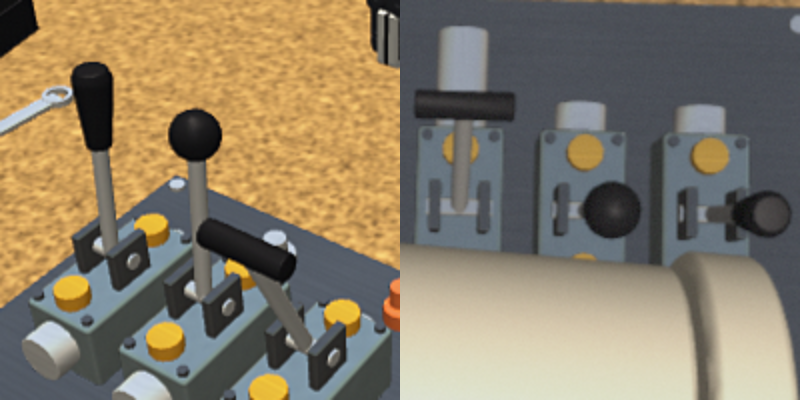

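The crossbar now sits over the barrel at scene (253,254) and top (332.5,203). The ball and stick levers look unmoved.

```bash
python3 - <<'E'
from h import *
s=arm.read_camera("scene");t=arm.read_camera("top")
p=tri(ray(s,253,254),ray(t,332.5,203));print(p,"joint",.2+np.arctan2(p[0]-556.7,p[2]-87))
print("ball",tri(ray(s,227.5,197.5),ray(t,406,255)))
E
```

```text
[608.28750488  20.23249338 205.60293246] joint 0.6102763313336385
ball [545.34290821 -66.31139118 214.81032018]
```

Measured joint angle is about 0.61, which matches the float notch at 0.60.

```bash
python3 -c "
from rig import arm
print(arm.close_job())"
```

```text
the job is handed in; nothing more can be done
None
```

The T-handle lever is in its float notch (measured about 0.61 rad, notch at 0.60) and stayed there after the arm backed off; the other two levers did not visibly move, and the job is handed in.

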